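# Roll a specimen jar onto the imaging line and trip the shutter

### The job

The closed specimen jar lies on its side on the dark imaging plate: with a fingertip on the top of the jar, roll it across the plate until it lies centred along the white line, never picking it up or shoving it from low on its side. Then, with the jar on the line, press the plate's push button fully down and let it go, leaving the jar lying still on the line and the dish, bottle and tube rack undisturbed.

Things in the scene. Friction and masses are not known exactly. Their poses are not given: they have to be found in the camera images.
- plate: imaging plate fixed flat on the bench, turned up to 0.35 rad: 300 x 300 mm, dark rubber face 12 mm above the bench, thin aluminium frame. Origin: centre of its underside, at bench height (z = 0). A white line 4 mm wide, 190 mm long runs through its centre along the plate's y axis; the jar is rolled along its x axis
- jar: closed white plastic jar with paper label and blue screw cap, lying on the plate: plain cylinder 40 mm across, 100 mm long, 60 to 130 g. Origin: its middle, on the axis, 32 mm above the bench (top of jar 52 mm). Its y axis is the long axis, towards the cap; x and z turn as it rolls. Starts 60 to 90 mm from the line, on either side, within 0.06 rad of parallel. The rubber soon stops it when let go
- dish: small clear round dish with a lid, 55 mm across (lid 58 mm), 14.5 mm high, standing on the plate on the other side of the line from the jar, 30 g; leave it alone. Origin: centre of its underside
- bottle: closed bottle standing on the bench beside the plate on the robot's right, 54 mm across and 120 mm high; leave it alone. Origin: centre of its underside
- rack: wire rack 90 x 160 mm with six capped tubes, 120 mm high, standing on the bench on the robot's left; leave it alone. Origin: centre of its underside
- shutter_top (a point): centre of the top face of the white round push button (26 mm across) in its grey housing on the plate, 125 mm from the plate's centre along the plate's -y axis, beyond one end of the white line; its top is 30 mm above the bench. Pressed straight down
- shutter (a joint): travel of the push button in m: 0 released, 0.006 fully down; a spring returns it, about 4 N holds it fully down

How it is judged (in metres and radians):
On the way, in this order (a step that is already met when the one before it is completed fails the run):
1. the jar has turned about its own axis by more than about 70 degrees (rolled, not slid) (angle between jar's own z axis and vertical above 1.2 rad).
2. the jar lies along the line, within 6 mm of it, at rest (x of jar in the frame of plate between -0.006 and 0.006 m and angle between the y axis of jar and the y axis of plate, either way round below 0.12 rad and linear speed of jar below 0.01 m/s), for 0.2 s.
3. the button is pressed fully down with the jar on the line (value of joint shutter above 0.0045 m and x of jar in the frame of plate between -0.006 and 0.006 m), for 0.05 s.
At the end, for the whole second after the job is handed in: the jar lies still on the plate, its axis within 6 mm of the line and within 0.12 rad of its direction, its middle within 30 mm of the line's middle, and the button is back up (less than 2 mm down) (all of step 2 and y of jar in the frame of plate between -0.03 and 0.03 m and z of jar in the frame of plate between 0.028 and 0.036 m and value of joint shutter below 0.002 m); the robot touches nothing.
It fails at once if the jar is lifted more than 10 mm or falls off the plate (height (world z) of jar above 0.042 m or height (world z) of jar below 0.025 m).
It fails at once if the jar is shoved low on its side: fingers on the jar with the grasp point less than 45 mm above the bench (fingertips below the jar's axis) (contact force between the fingers and jar above 0.3 N and height (world z) of the grasp point below 0.045 m).
It fails at once if the button is pressed while the jar is away from the line (value of joint shutter above 0.003 m and (x of jar in the frame of plate above 0.008 m or x of jar in the frame of plate below -0.008 m)).
It fails at once if the dish is moved more than 8 mm (distance of dish from where it was at the start of the episode above 0.008 m).
It fails at once if the bottle or the rack is moved more than 15 mm (distance of any of bottle, rack from where it was at the start of the episode above 0.015 m).
It also fails if it takes over 70 s, if anything falls off the work surface, if the arm or the gripper's body presses on something with over 40 N, if the wrist force passes 120 N, or if a joint passes its speed limit or range.

### The arm

A 6-joint arm with a two-finger parallel gripper is mounted at the origin on the work surface. World frame = base frame: x ahead of the robot, y to its left, z up, the work surface at z = 0. Lengths are in mm, angles in rad, forces in N, time in s.
With the tool pointing down it reaches from about 375 to 825 mm from the base axis. Payload 5.5 kg.
Tool frame: the origin (TCP) lies midway between the tips of the shut fingers; the grasp point (between the pads) lies 19 mm behind it (ctrl.grasp_offset is the distance from the TCP to the grasp point, in mm); y points along the fingers, x is the direction in which the jaws open and shut, and the axes are right-handed (so a half turn about y gives the same grasp; the last joint's range is limited). The gripper opens to 85 mm and grips with 20 to 120 N. Pads are 22 mm wide; open, the fingers measure 114 mm over their backs; the gripper's body (76 mm by 85 mm) begins 54 mm behind the grasp point. The pads swing forward as they close: fully open they stand 13 mm farther back than shut.
Start: joints at [1.261, 0.314, -0.047, 1.21, 0, 1.571], TCP at [182.917, 571.433, 231.299] pointing down, gripper open.
Joint ranges: [-2.67, 2.67], [-0.69, 1.73], [-1.03, 1.25], [-2.08, 2.16], [-1.42, 1.45], [-3.14, 3.14]. Speed limits (rad/s): [2.39, 2.39, 3.01, 3.14, 3.14, 3.14].

### API

Orientations are given as a unit quaternion [w, x, y, z].
In Python, from rig import ctrl gives the robot as it stands. The module is installed in compiled form; this text tells all that it offers.
- The arm moves only by the tool arm_command, never from a script. Its argument "increments" is one flat list of numbers, 5 for each row, row after row: the shift along the world's x, y, z in m, then the turn about the world's z in rad, then the finger opening in m, from 0 to 0.0854. In form: [dx, dy, dz, twist, fingers, dx, dy, dz, twist, fingers, ...]. A call has 1 to 5 rows; each row shifts and turns the commanded pose from where the row before left it; what a row does not reach is not made up. A row lasts 1/10 s, in which the tool goes at most 50 mm and 8.59 degrees, less where a joint would pass 70% of its speed; a pose out of reach is approached as far as the arm can. A call is refused whole if a number of a shift passes 0.05 or a number of a turn 0.15, either way. A call with a gripper value outside its range is refused whole. The fingers move at their own pace and stop on an object; "newtons" is the grip in N (left out, the last holds). Time passes only in rows, so rows that do not move let the fingers close. It gives the time, the measured TCP pose, the force and the opening at its end, in the units of the state.
- ctrl.read_state(): the state, without advancing time (a new reading comes with each control period).
- ctrl.read_camera(name): name is "scene" or "top"; returns a dict with "img" (420x560x3 uint8, red, green, blue), "depth" (420x560 float32, mm along the optical axis (not along the pixel's ray), 0 where there is no reading), "fx", "fy", "cx", "cy" (pixels), "extrinsics" (4x4, takes a point from world to camera coordinates). Camera axes: x right, y down, z forward; pixel columns grow to the right and rows downward; lengths in mm; the calibration is good to about 2 mm. A picture is of the moment at which its call begins.
- ctrl.sign_off(): hands the job in, once; it reports no verdict.
The state is a dict: "time_s": time; "q": joint angles; "joint_velocities": joint speeds; "joint_torque": joint torques, N m; "tcp_pos": TCP position; "tool_rot": TCP orientation; "ft_force": force on the tool from outside, world axes, zero at the start; "ft_torque": the same for the moment, N m; "gripper_width": opening from 0.0 (shut) to 1.0 (fully open).
Only numpy, scipy, OpenCV 4.12 (cv2) and the standard library are available. Lean on these libraries where they do the work, as an engineer would, in place of code of your own. Each camera call takes 0.05 s, during which the arm holds its last target.

## Working session

There is one attempt and no reset: what is moved stays moved. The work goes in short steps, Python scripts to look and compute and a tool call to move; the robot and the scene stay as the last step left them, time stands still between calls to the robot, and variables do not carry over. Pictures are saved under pics/ and viewed, and the job is handed in when it is done.

Besides the shell and the picture viewer there is one more tool, called after "Emit:" as a command line: name --argument value ..., lists and objects as JSON in quotes. arm_command: Moves the arm, as the interface text tells. Its arguments: {"type":"object","properties":{"increments":{"type":"array"},"newtons":{"type":"number"}},"required":["increments"]}

```bash
mkdir -p pics; python3 - <<'E'
from rig import ctrl
import cv2, pickle, numpy as np
s=ctrl.read_state()
print({k:np.round(v,3).tolist() for k,v in s.items()},ctrl.grasp_offset)
for n in("scene","top"):
    c=ctrl.read_camera(n); pickle.dump(c,open(n+'0.pkl','wb'))
    cv2.imwrite(f'pics/{n}0.png',c['img'][:,:,::-1]); print(n,c['fx'],c['cx'],c['cy'],np.round(c['extrinsics'],3).tolist())
E
```

```text
{'time_s': 0.0, 'q': [1.261, 0.314, -0.048, 1.21, -0.0, 1.571], 'joint_velocities': [-0.001, 0.0, -0.0, 0.001, -0.0, 0.001], 'joint_torque': [0.001, -53.959, 33.975, 0.019, -0.0, 0.0], 'tcp_pos': [182.757, 570.883, 230.453], 'tool_rot': [-0.571, 0.572, 0.416, -0.417], 'ft_force': [-0.052, 1.293, 0.629], 'ft_torque': [-0.011, 0.023, -0.029], 'gripper_width': 1.0} 18.700000000000003
scene 385.6306066695882 281.0500166278441 210.3102668374837 [[0.386, 0.923, -0.015, -236.961], [0.733, -0.316, -0.602, -379.787], [-0.56, 0.221, -0.799, 1400.578], [0.0, 0.0, 0.0, 1.0]]
top 502.55954968013174 274.56554748524024 216.27336310978495 [[0.012, -1.0, -0.002, 14.595], [-0.996, -0.011, -0.093, 534.371], [0.093, 0.003, -0.996, 1431.442], [0.0, 0.0, 0.0, 1.0]]
```

View pics/top0.png

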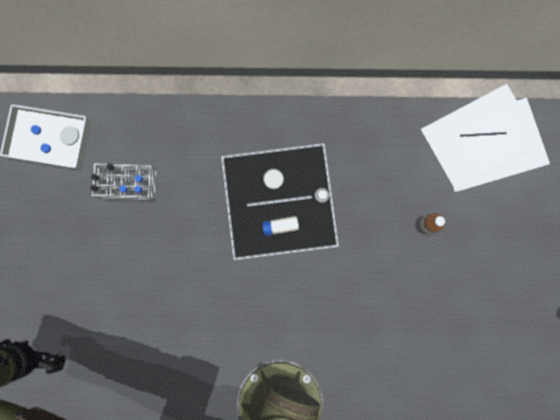

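View pics/scene0.png

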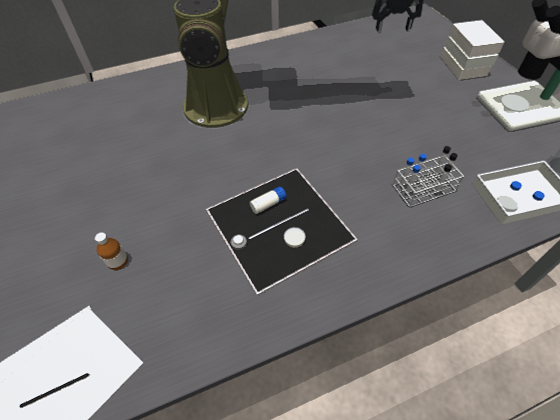

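The top view shows the plate centred near (280,202), the line from (247,205) to (313,197), and the button at (321,195). The jar is at (281,226) on the robot's side with its cap to the left, and the dish is at (273,179) on the far side. Next I'll measure these.

```bash
cat > h.py <<'E'
import numpy as np, cv2
def ray(c,px,z):
    px=np.atleast_2d(np.asarray(px,float))
    E=c['extrinsics'];R=E[:3,:3];t=E[:3,3];o=-R.T@t
    d=np.c_[(px[:,0]-c['cx'])/c['fx'],(px[:,1]-c['cy'])/c['fy'],np.ones(len(px))]@R
    return o+d*((z-o[2])/d[:,2])[:,None]
def proj(c,P):
    P=np.atleast_2d(P);E=c['extrinsics'];q=P@E[:3,:3].T+E[:3,3]
    return np.c_[q[:,0]/q[:,2]*c['fx']+c['cx'],q[:,1]/q[:,2]*c['fy']+c['cy']]
def blobs(m,amin=15):
    n,l,st,ce=cv2.connectedComponentsWithStats(m.astype(np.uint8))
    return [(st[i],ce[i],l==i) for i in range(1,n) if st[i][4]>=amin]
E
python3 - <<'E'
import pickle,numpy as np,cv2
from h import *
for n in("top","scene"):
    c=pickle.load(open(n+'0.pkl','rb'));im=c['img'].astype(int)
    hsv=cv2.cvtColor(c['img'],cv2.COLOR_RGB2HSV)
    roi=np.zeros(im.shape[:2],bool)
    if n=="top": roi[140:265,215:345]=1
    else: roi[165:295,200:362]=1
    br=(im.min(2)>110)&roi; bl=(hsv[...,1]>150)&(hsv[...,2]>70)&(hsv[...,0]>95)&(hsv[...,0]<130)&roi
    for nm,m in(("bright",br),("blue",bl)):
        for st,ce,mm in blobs(m):
            p=np.argwhere(mm)[:,::-1].astype(np.float32);r=cv2.minAreaRect(p)
            print(n,nm,st.tolist(),ce.round(1),[np.round(x,1) for x in r],'z12',ray(c,ce,12)[0].round(1),'z32',ray(c,ce,32)[0].round(1))
    cv2.imwrite(f'pics/{n}0z.png',cv2.resize(c['img'][(slice(140,265),slice(215,345)) if n=="top" else (slice(165,295),slice(200,362))],None,fx=4.5,fy=4.5,interpolation=cv2.INTER_NEAREST)[:,:,::-1])
E
```

```text
top bright [220, 142, 121, 120, 1643] [283.6 199.8] [array([279.6, 202. ]), array([109.6, 108.9]), np.float64(82.9)] z12 [584.   -5.1  12. ] z32 [581.5  -4.8  32. ]
top bright [263, 169, 21, 20, 326] [273.1 178.5] [array([273.3, 178.3]), array([19.1, 19.8]), np.float64(45.0)] z12 [647.1  26.4  12. ] z32 [643.7  26.2  32. ]
top bright [247, 196, 65, 11, 196] [278.5 200.7] [array([279. , 200.6]), array([ 3.2, 64.6]), np.float64(82.7)] z12 [581.3   9.7  12. ] z32 [578.9   9.8  32. ]
top bright [270, 216, 29, 18, 390] [284.  224.6] [array([284. , 224.6]), array([14.1, 28.1]), np.float64(79.7)] z12 [511.3  -7.1  12. ] z32 [509.7  -6.8  32. ]
top blue [262, 222, 10, 13, 100] [266. 228.] [array([265.9, 228.2]), array([13.2,  8. ]), np.float64(79.7)] z12 [500.6  45.3  12. ] z32 [499.3  44.9  32. ]
scene bright [205, 168, 153, 127, 918] [277.  231.5] [array([281.2, 224. ]), array([100.2, 119.5]), np.float64(61.3)] z12 [603.5  -7.2  12. ] z32 [616.1 -11.8  32. ]
scene bright [250, 190, 29, 23, 347] [264.7 200.3] [array([264.7, 200.4]), array([13. , 27.7]), np.float64(63.4)] z12 [488.6   1.3  12. ] z32 [503.8  -3.5  32. ]
scene bright [249, 209, 60, 30, 122] [278.6 223.1] [array([278.4, 223.2]), array([ 2. , 65.7]), np.float64(64.2)] z12 [579.4   7.6  12. ] z32 [592.5   2.6  32. ]
scene bright [284, 227, 22, 19, 317] [294.2 236.2] [array([294.5, 236. ]), array([18., 21.]), np.float64(90.0)] z12 [636.   29.6  12. ] z32 [647.9  24.1  32. ]
scene bright [231, 235, 15, 13, 154] [238.  240.9] [array([238., 241.]), array([12., 14.]), np.float64(90.0)] z12 [ 590.2 -115.    12. ] z32 [ 603.1 -117.2   32. ]
scene blue [273, 187, 13, 14, 105] [280.3 192.7] [array([280.4, 192.5]), array([13.8,  8.7]), np.float64(57.5)] z12 [480.3  53.9  12. ] z32 [495.7  47.9  32. ]
```

View pics/top0z.png

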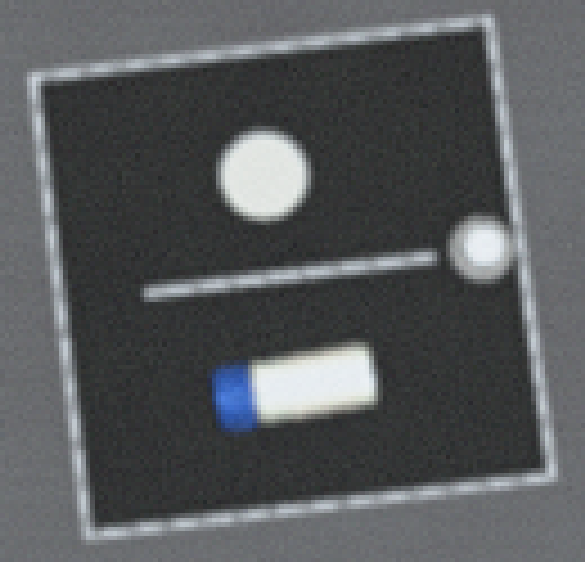

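View pics/scene0z.png

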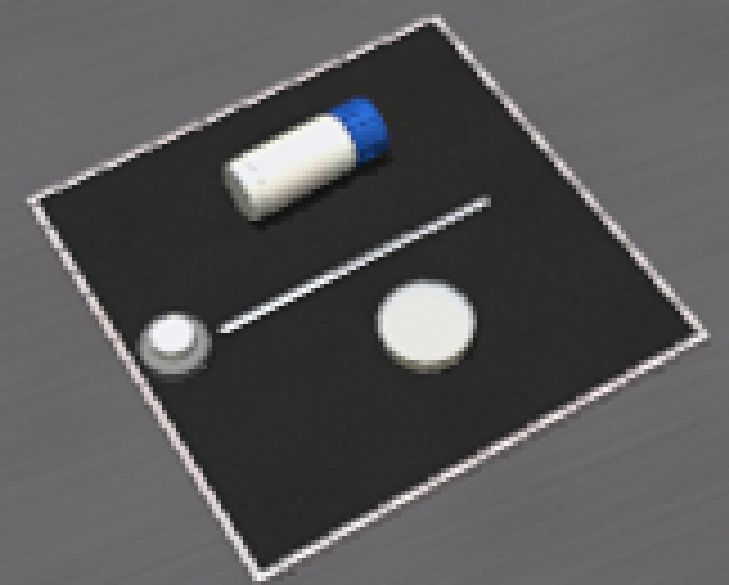

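```bash
cat >> h.py <<'E'
def edges(c,mask,z):
    p=np.argwhere(mask)[:,::-1]; return ray(c,p,z)[:,:2]
def measure(c,n,verbose=True):
    im=c['img'].astype(int);hsv=cv2.cvtColor(c['img'],cv2.COLOR_RGB2HSV);roi=np.zeros(im.shape[:2],bool)
    if n=="top": roi[140:265,215:345]=1
    else: roi[165:295,200:362]=1
    bl=(hsv[...,1]>150)&(hsv[...,2]>70)&(hsv[...,0]>95)&(hsv[...,0]<130)&roi
    return (im.min(2)>110)&roi, bl
E
python3 - <<'E'
import pickle,numpy as np,cv2
from h import *
from scipy.spatial.transform import Rotation as Ro
for n in("top","scene"):
    c=pickle.load(open(n+'0.pkl','rb'));print(n,'cam',(-c['extrinsics'][:3,:3].T@c['extrinsics'][:3,3]).round())
    br,bl=measure(c,n)
    B=blobs(br)
    frame=B[0][2]
    p=np.argwhere(frame)[:,::-1].astype(np.float32)
    h=cv2.convexHull(p)[:,0]
    W=ray(c,h,12)[:,:2].astype(np.float32); r=cv2.minAreaRect(W); print(' frame',np.round(r[0],1),np.round(r[1],1),round(r[2],1))
    line=[b for b in B if b[0][2]>55 and 100<b[0][4]<250][0]
    L=edges(c,line[2],12);r=cv2.minAreaRect(L.astype(np.float32))
    v=np.linalg.svd(L-L.mean(0))[2][0]; v*=np.sign(v[1]); mid=np.array(r[0])
    print(' line mid',L.mean(0).round(1),mid.round(1),np.round(r[1],1),'yaw',np.arctan2(-v[0],v[1]).round(4))
    ye=v; xe=np.array([v[1],-v[0]])
    jar=[b for b in B if 330<b[0][4]<420 and 1.2<b[0][2]/b[0][3]][0]
    m=jar[2]|bl
    m=cv2.morphologyEx(m.astype(np.uint8),cv2.MORPH_CLOSE,np.ones((3,3)))>0
    J=edges(c,m,32);r=cv2.minAreaRect(J.astype(np.float32)); w=np.linalg.svd(J-J.mean(0))[2][0];w*=np.sign(w[1])
    jm=np.array(r[0]);d=jm-mid
    print(' jar',J.mean(0).round(1),jm.round(1),np.round(r[1],1),'yaw',np.arctan2(-w[0],w[1]).round(4),'in plate',(d@xe).round(1),(d@ye).round(1), 'axis dir',w.round(3))
    for nm,z,a in (("btn",30,1),):
        print(' expected button at',(mid-125*ye).round(1), proj(c,np.r_[mid-125*ye,30]).round(1))
print(Ro.from_quat(np.roll([-0.571,0.572,0.416,-0.417],-1)).as_matrix().round(2))
E
```

```text
top cam [ 399.   16. 1475.]
 frame [578.7   7.7] [324.  317.2] 8.0
 line mid [581.3   9.7] [581.8   8.2] [  9.4 189.5] yaw 0.1375
 jar [507.4   4.2] [507.4   5.1] [ 40.8 105. ] yaw 0.1927 in plate -74.1 7.1 axis dir [-0.192  0.981]
 expected button at [ 598.9 -115.6] [[321.9 194.4]]
scene cam [1154. -211.  886.]
 frame [578.9   8. ] [312.1 310.2] 8.1
 line mid [579.3   8.5] [579.1   9.1] [  6.4 189.4] yaw 0.1344
 jar [501.8   8.7] [502.4   8.9] [ 47.2 107.6] yaw 0.1987 in plate -76.0 10.1 axis dir [-0.197  0.98 ]
 expected button at [ 595.8 -114.7] [[238.  238.9]]
[[ 0.31 -0.   -0.95]
 [ 0.95 -0.    0.31]
 [-0.   -1.   -0.  ]]
```

Emit:
arm_command --increments '[0.02,-0.037,0,0.034,0.045,0.02,-0.037,0,0.034,0.045,0.02,-0.037,0,0.034,0.045,0.02,-0.037,0,0.034,0.045,0.02,-0.037,0,0.034,0.045]'

```text
time_s: 0.6
tcp_pos: [283.2, 384.7, 230.9]
tool_rot: [-0.533, 0.533, 0.464, -0.465]
ft_force: [0.6, -0.3, 0.2]
gripper_width: 0.528
```

Emit:
arm_command --increments '[0.02,-0.037,0,0.034,0.045,0.02,-0.037,0,0.034,0.045,0.02,-0.037,0,0.034,0.045,0.02,-0.037,0,0.034,0.045,0.02,-0.037,0,0.034,0.045]'

```text
time_s: 1.1
tcp_pos: [383.2, 199.8, 231.2]
tool_rot: [0.492, -0.492, -0.508, 0.508]
ft_force: [0.7, 0.1, -0.4]
gripper_width: 0.526
```

Emit:
arm_command --increments '[0.02,-0.037,0,0.034,0.045,0.02,-0.037,0,0.034,0.045,0.02,-0.037,0,0.034,0.045,0.02,-0.037,0,0.034,0.045,0,0,0,0,0.045]'

```text
time_s: 1.6
tcp_pos: [464.6, 49.6, 231.0]
tool_rot: [0.458, -0.459, -0.538, 0.539]
ft_force: [-0.3, 0.4, 0.1]
gripper_width: 0.526
```

Emit:
arm_command --increments '[0.016,-0.023,-0.03,0.02,0.045,0.0155,-0.0226,-0.03,0.01,0.045,0,0,-0.04,0,0.045,0,0,-0.04,0,0.045,0,0,-0.016,0,0.045]'

```text
time_s: 2.1
tcp_pos: [491.0, 8.2, 71.4]
tool_rot: [0.45, -0.447, -0.545, 0.548]
ft_force: [0.2, 0.3, -0.5]
gripper_width: 0.528
```

```bash
python3 - <<'E'
from rig import ctrl
import cv2,pickle
for n in("scene","top"):
    c=ctrl.read_camera(n); pickle.dump(c,open(n+'1.pkl','wb'))
    cv2.imwrite(f'pics/{n}1.png',cv2.resize(c['img'][(slice(140,265),slice(215,345)) if n=="top" else (slice(135,295),slice(200,362))],None,fx=3.5,fy=3.5)[:,:,::-1])
print(ctrl.read_state()['tcp_pos'])
E
```

```text
[491.24740622   8.30245775  72.42274327]
```

View pics/scene1.png

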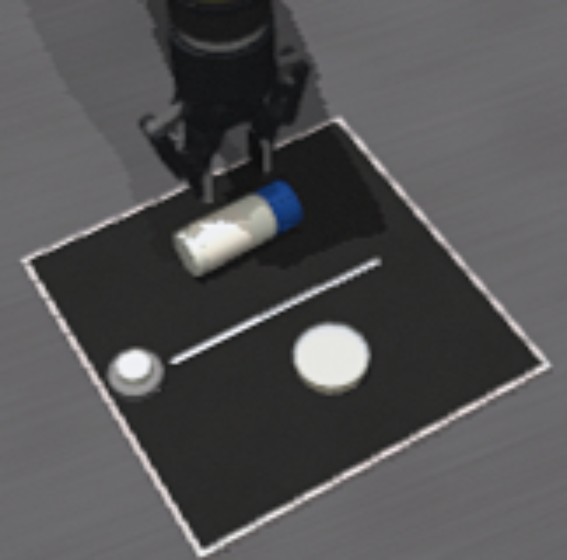

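View pics/top1.png

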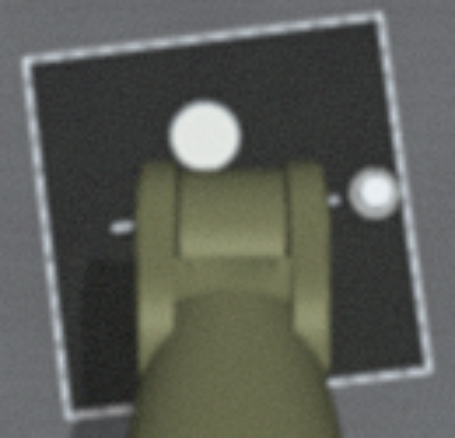

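Emit:
arm_command --increments '[0.006,-0.003,0,0,0.045,0,0,-0.008,0,0.045,0,0,-0.008,0,0.045,0,0,0,0,0.045]'

```text
time_s: 2.6
tcp_pos: [500.0, 4.9, 58.8]
tool_rot: [0.449, -0.448, -0.546, 0.547]
ft_force: [0.1, 0.1, 0.2]
gripper_width: 0.525
```

Emit:
arm_command --increments '[0,0,-0.002,0,0.045,0,0,0,0,0.045]'

```text
time_s: 2.8
tcp_pos: [500.3, 4.8, 57.3]
tool_rot: [-0.449, 0.449, 0.547, -0.547]
ft_force: [-0.0, 0.7, -1.1]
gripper_width: 0.525
```

Emit:
arm_command --increments '[0,0,-0.002,0,0.045,0,0,0,0,0.045]'

```text
time_s: 3.0
tcp_pos: [500.4, 4.8, 55.2]
tool_rot: [-0.449, 0.449, 0.547, -0.547]
ft_force: [-1.0, 0.0, 0.0]
gripper_width: 0.523
```

Emit:
arm_command --increments '[-0.003,0,-0.0015,0,0.045,0,0,0,0,0.045]'

```text
time_s: 3.2
tcp_pos: [496.7, 4.8, 53.6]
tool_rot: [0.449, -0.448, -0.546, 0.547]
ft_force: [-0.3, -0.6, 0.6]
gripper_width: 0.525
```

Emit:
arm_command --increments '[0,0,-0.0015,0,0.045,0,0,0,0,0.045]'

```text
time_s: 3.4
tcp_pos: [497.3, 4.8, 52.2]
tool_rot: [0.449, -0.449, -0.547, 0.547]
ft_force: [0.0, 0.5, 0.2]
gripper_width: 0.523
```

Emit:
arm_command --increments '[0,0,-0.0015,0,0.045,0,0,0,0,0.045]'

```text
time_s: 3.6
tcp_pos: [497.3, 4.8, 50.6]
tool_rot: [0.449, -0.449, -0.547, 0.547]
ft_force: [-0.1, 0.1, -0.1]
gripper_width: 0.528
```

Emit:
arm_command --increments '[0,0,-0.001,0,0.045,0,0,0,0,0.045]'

```text
time_s: 3.8
tcp_pos: [497.6, 4.9, 49.8]
tool_rot: [-0.449, 0.449, 0.547, -0.547]
ft_force: [-0.2, 0.5, 0.3]
gripper_width: 0.528
```

Emit:
arm_command --increments '[0,0,-0.001,0,0.045,0,0,0,0,0.045]'

```text
time_s: 4.0
tcp_pos: [498.6, 5.0, 49.6]
tool_rot: [-0.448, 0.449, 0.547, -0.546]
ft_force: [0.1, -0.7, 5.0]
gripper_width: 0.529
```

```bash
python3 - <<'E'
from rig import ctrl
import cv2,pickle
for n in("scene",):
    c=ctrl.read_camera(n); pickle.dump(c,open(n+'2.pkl','wb'))
    cv2.imwrite(f'pics/{n}2.png',cv2.resize(c['img'][155:235,225:315],None,fx=7,fy=7)[:,:,::-1])
print(ctrl.read_state()['ft_force'])
E
```

```text
[0.77080185 0.1059742  5.03997393]
```

View pics/scene2.png

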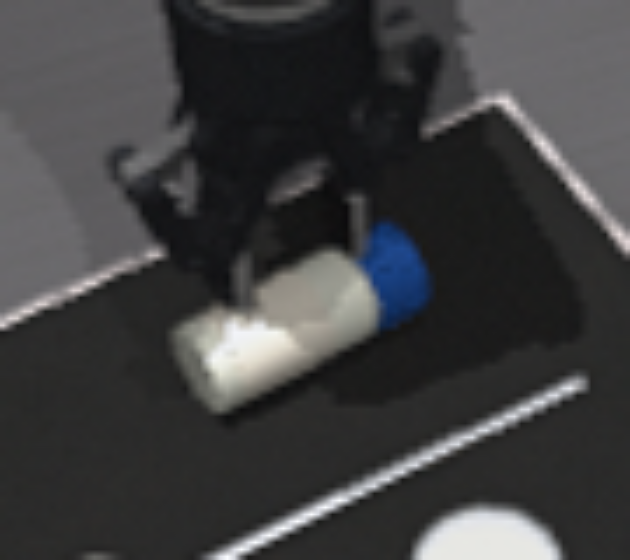

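Contact is at z≈49.7 with 5 N straight up, so the fingers are on top of the jar. First stroke, slowly.

Emit:
arm_command --increments '[0.002,0.0004,-0.0004,0,0.045,0.005,0.001,0,-0.003,0.045,0.005,0.001,0,-0.003,0.045,0.005,0.001,0,-0.003,0.045]'

```text
time_s: 4.45
tcp_pos: [516.1, 8.4, 49.6]
tool_rot: [-0.45, 0.452, 0.545, -0.544]
ft_force: [-1.1, 0.4, 8.1]
gripper_width: 0.525
```

```bash
cat > look.py <<'E'
import sys
from rig import ctrl
import cv2,pickle
k=sys.argv[1]
for n in sys.argv[2:]:
    c=ctrl.read_camera(n); pickle.dump(c,open(n+k+'.pkl','wb'))
    cv2.imwrite(f'pics/{n}{k}.png',cv2.resize(c['img'][(slice(140,265),slice(215,345)) if n=="top" else (slice(155,255),slice(215,330))],None,fx=5,fy=5)[:,:,::-1])
s=ctrl.read_state();print(s['tcp_pos'].round(1) if hasattr(s['tcp_pos'],'round') else s['tcp_pos'],s['ft_force'])
E
python3 look.py 3 scene
```

```text
[517.    8.6  49.7] [ 1.90449273 -0.32552338  5.27183292]
```

View pics/scene3.png

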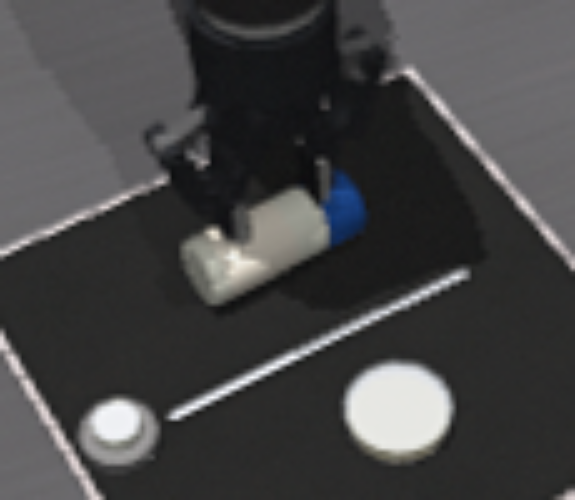

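```bash
cat > cap.py <<'E'
import sys,pickle,numpy as np,cv2
from h import *
u=np.array([np.cos(.136),np.sin(.136)]);v=np.array([-u[1],u[0]]);O=np.array([579.5,8.3])
for k in sys.argv[1:]:
    n='scene';c=pickle.load(open(n+k+'.pkl','rb'))
    hsv=cv2.cvtColor(c['img'],cv2.COLOR_RGB2HSV)
    bl=(hsv[...,1]>130)&(hsv[...,2]>40)&(hsv[...,0]>95)&(hsv[...,0]<130);bl[:150]=0;bl[295:]=0;bl[:,:200]=0;bl[:,362:]=0
    b=max(blobs(bl),key=lambda b:b[0][4]);P=ray(c,b[1],36)[0][:2]
    p=np.argwhere(b[2])[:,::-1].astype(np.float32);r=cv2.minAreaRect(p)
    print(k,b[0].tolist(),b[1].round(1),np.round(r[1],1),'plate xy',((P-O)@u).round(1),((P-O)@v).round(1))
E
python3 cap.py 0 1 2 3
```

```text
0 [273, 186, 14, 16, 111] [280.4 192.8] [13.4  9.4] plate xy -74.3 48.9
1 [273, 186, 14, 16, 116] [280.5 192.8] [14.3  9.4] plate xy -74.2 49.1
2 [276, 187, 11, 15, 100] [281.3 193.7] [14.2  8.9] plate xy -70.1 49.5
3 [280, 189, 8, 15, 86] [283.5 196.3] [14.  7.] plate xy -58.4 49.9
```

Emit:
arm_command --increments '[0.005,0.001,0,-0.003,0.045,0.005,0.001,0,-0.003,0.045,0.004,0.0006,0,-0.002,0.045,0,0,0,0,0.045]'

```text
time_s: 4.9
tcp_pos: [530.5, 11.1, 49.6]
tool_rot: [-0.452, 0.454, 0.544, -0.542]
ft_force: [0.9, 0.3, 8.1]
gripper_width: 0.524
```

Emit:
arm_command --increments '[0,0,0.01,0,0.045,0,0,0.01,0,0.045,-0.02,-0.003,0,0.006,0.045,-0.02,-0.003,0,0.006,0.045,0,0,0,0,0.045]'

```text
time_s: 5.4
tcp_pos: [485.7, 4.6, 68.6]
tool_rot: [0.451, -0.449, -0.545, 0.546]
ft_force: [-0.3, -0.4, 0.2]
gripper_width: 0.525
```

```bash
python3 look.py 4 scene; python3 cap.py 4
```

```text
[487.6   4.7  68.9] [ 1.43598212 -0.047861   -0.16688313]
4 [276, 190, 14, 16, 117] [283.5 196.6] [14.3  9.8] plate xy -57.5 49.4
```

View pics/scene4.png

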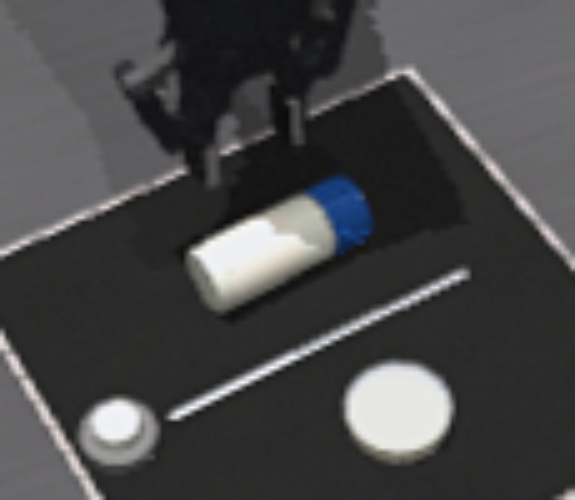

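Emit:
arm_command --increments '[0.014,0.0012,0,0,0.045,0.0125,0.0013,0,0,0.045,0,0,-0.01,0,0.045,0,0,-0.007,0,0.045,0,0,0,0,0.045]'

```text
time_s: 5.95
tcp_pos: [514.0, 7.3, 50.1]
tool_rot: [0.451, -0.449, -0.545, 0.546]
ft_force: [0.2, 0.2, 0.5]
gripper_width: 0.526
```

Emit:
arm_command --increments '[0,0,-0.0015,0,0.045,0,0,-0.0015,0,0.045,0,0,0,0,0.045]'

```text
time_s: 6.25
tcp_pos: [516.3, 7.7, 49.6]
tool_rot: [-0.449, 0.451, 0.546, -0.545]
ft_force: [-0.5, 1.5, 9.4]
gripper_width: 0.527
```

Emit:
arm_command --increments '[0.003,0.0005,0,0,0.045,0.005,0.001,0,-0.003,0.045,0.005,0.001,0,-0.003,0.045,0.005,0.001,0,-0.003,0.045,0.005,0.001,0,-0.003,0.045]'

```text
time_s: 6.75
tcp_pos: [539.2, 11.9, 49.6]
tool_rot: [-0.452, 0.454, 0.543, -0.542]
ft_force: [0.5, -0.3, 10.2]
gripper_width: 0.532
```

Emit:
arm_command --increments '[0.005,0.001,0,-0.003,0.045,0.004,0.0005,0,-0.003,0.045,0,0,0,0,0.045]'

```text
time_s: 7.05
tcp_pos: [548.4, 13.5, 49.4]
tool_rot: [-0.454, 0.455, 0.542, -0.541]
ft_force: [0.9, 0.1, 7.5]
gripper_width: 0.524
```

Emit:
arm_command --increments '[0,0,0.01,0,0.045,0,0,0.01,0,0.045,-0.02,-0.003,0,0.006,0.045,-0.02,-0.003,0,0.006,0.045,0,0,0,0,0.045]'

```text
time_s: 7.55
tcp_pos: [503.8, 7.1, 68.5]
tool_rot: [0.452, -0.451, -0.543, 0.545]
ft_force: [0.4, 0.0, 1.0]
gripper_width: 0.521
```

```bash
python3 look.py 5 scene; python3 cap.py 5
```

```text
[505.9   7.2  68.8] [0.37589873 0.20613982 0.59161657]
5 [279, 194, 14, 15, 114] [286.6 200. ] [13.9  9.4] plate xy -42.5 50.6
```

View pics/scene5.png

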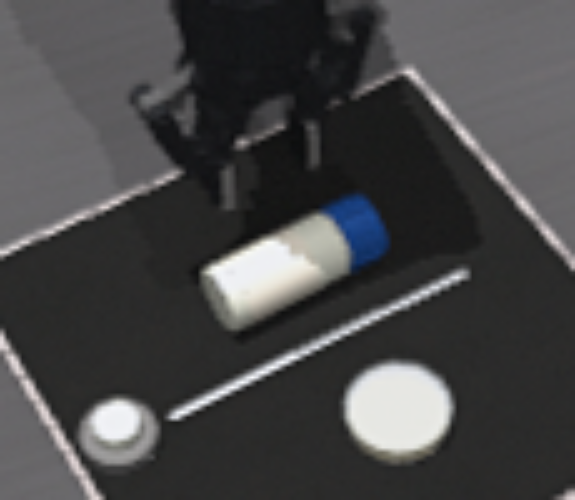

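Emit:
arm_command --increments '[0.013,0.0012,0,0,0.045,0.012,0.0013,0,0,0.045,0,0,-0.01,0,0.045,0,0,-0.007,0,0.045,0,0,0,0,0.045]'

```text
time_s: 8.1
tcp_pos: [531.1, 9.8, 50.1]
tool_rot: [0.452, -0.451, -0.544, 0.545]
ft_force: [-0.9, -0.6, 0.3]
gripper_width: 0.53
```

Emit:
arm_command --increments '[0,0,-0.0015,0,0.045,0,0,-0.0015,0,0.045,0,0,0,0,0.045]'

```text
time_s: 8.4
tcp_pos: [533.3, 10.2, 49.6]
tool_rot: [-0.451, 0.452, 0.545, -0.543]
ft_force: [0.5, -0.1, 9.5]
gripper_width: 0.526
```

Emit:
arm_command --increments '[0.003,0.0005,0,0,0.045,0.005,0.001,0,-0.003,0.045,0.005,0.001,0,-0.003,0.045,0.005,0.001,0,-0.003,0.045,0.005,0.001,0,-0.003,0.045]'

```text
time_s: 8.9
tcp_pos: [556.2, 14.2, 49.6]
tool_rot: [-0.454, 0.456, 0.542, -0.541]
ft_force: [-0.2, -1.0, 9.6]
gripper_width: 0.53
```

Emit:
arm_command --increments '[0.005,0.001,0,-0.003,0.045,0.004,0.0005,0,-0.003,0.045,0,0,0,0,0.045]'

```text
time_s: 9.2
tcp_pos: [565.4, 15.7, 49.2]
tool_rot: [-0.456, 0.457, 0.54, -0.54]
ft_force: [0.5, -0.4, 7.2]
gripper_width: 0.527
```

Emit:
arm_command --increments '[0,0,0.01,0,0.045,0,0,0.01,0,0.045,-0.02,-0.003,0,0.006,0.045,-0.02,-0.003,0,0.006,0.045,0,0,0,0,0.045]'

```text
time_s: 9.7
tcp_pos: [520.9, 9.6, 68.5]
tool_rot: [0.454, -0.453, -0.542, 0.543]
ft_force: [0.5, 0.4, -0.2]
gripper_width: 0.529
```

```bash
python3 look.py 6 scene; python3 cap.py 6
```

```text
[523.    9.8  68.9] [-0.46926503  0.177426   -0.2790974 ]
6 [282, 197, 14, 16, 120] [289.9 203.9] [14.3  9.8] plate xy -25.9 51.3
```

View pics/scene6.png

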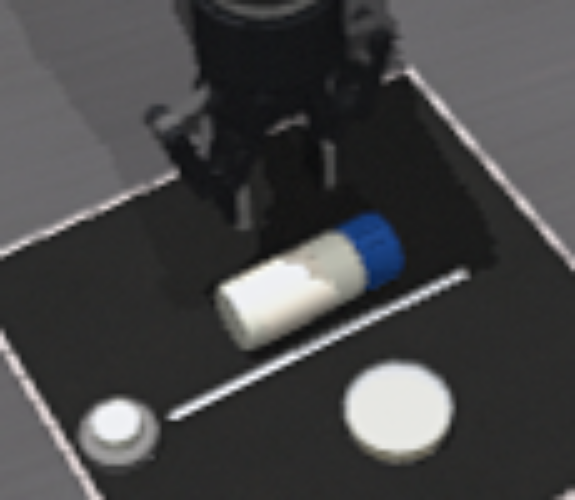

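Emit:
arm_command --increments '[0.013,0.0012,0,0,0.045,0.012,0.0013,0,0,0.045,0,0,-0.01,0,0.045,0,0,-0.007,0,0.045,0,0,0,0,0.045]'

```text
time_s: 10.25
tcp_pos: [548.2, 12.3, 50.1]
tool_rot: [0.454, -0.453, -0.542, 0.543]
ft_force: [-0.3, -0.7, 0.8]
gripper_width: 0.529
```

Emit:
arm_command --increments '[0,0,-0.0015,0,0.045,0,0,-0.0015,0,0.045,0,0,0,0,0.045]'

```text
time_s: 10.55
tcp_pos: [550.3, 12.7, 49.6]
tool_rot: [-0.453, 0.454, 0.544, -0.542]
ft_force: [0.2, 1.4, 9.5]
gripper_width: 0.526
```

Emit:
arm_command --increments '[0.003,0.0005,0,0,0.045,0.005,0.001,0,-0.003,0.045,0.005,0.001,0,-0.003,0.045,0.005,0.001,0,-0.003,0.045,0.005,0.001,0,-0.003,0.045]'

```text
time_s: 11.05
tcp_pos: [573.2, 16.5, 49.6]
tool_rot: [-0.456, 0.457, 0.54, -0.54]
ft_force: [0.4, -1.5, 7.7]
gripper_width: 0.527
```

Emit:
arm_command --increments '[0.005,0.001,0,-0.003,0.045,0.004,0.0005,0,-0.003,0.045,0,0,0,0,0.045]'

```text
time_s: 11.35
tcp_pos: [581.9, 18.0, 48.8]
tool_rot: [-0.458, 0.459, 0.539, -0.538]
ft_force: [0.9, -2.3, 5.8]
gripper_width: 0.527
```

Emit:
arm_command --increments '[0,0,0.01,0,0.045,0,0,0.02,0,0.045,-0.03,-0.004,0.02,0.006,0.045,-0.04,-0.006,0.02,0.006,0.045,0,0,0,0,0.045]'

```text
time_s: 11.85
tcp_pos: [506.5, 8.1, 120.1]
tool_rot: [0.456, -0.454, -0.541, 0.542]
ft_force: [0.8, -0.0, -0.5]
gripper_width: 0.528
```

```bash
python3 look.py 7 scene top; python3 cap.py 7
```

```text
[510.3   8.4 119. ] [ 0.62235884  0.30304107 -0.34417313]
7 [285, 201, 14, 15, 116] [292.6 207.1] [13.9  9.4] plate xy -12.2 51.7
```

View pics/scene7.png

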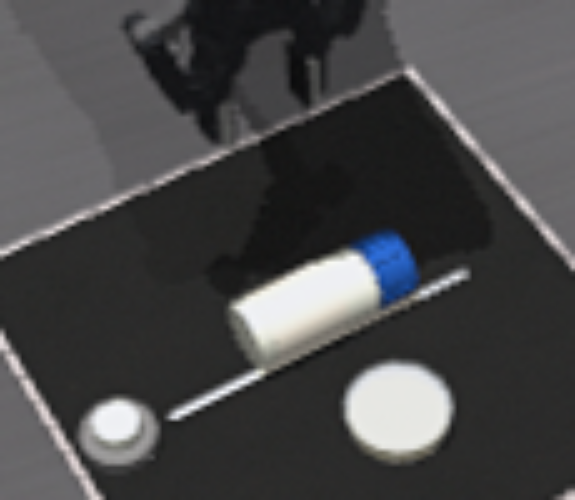

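View pics/top7.png

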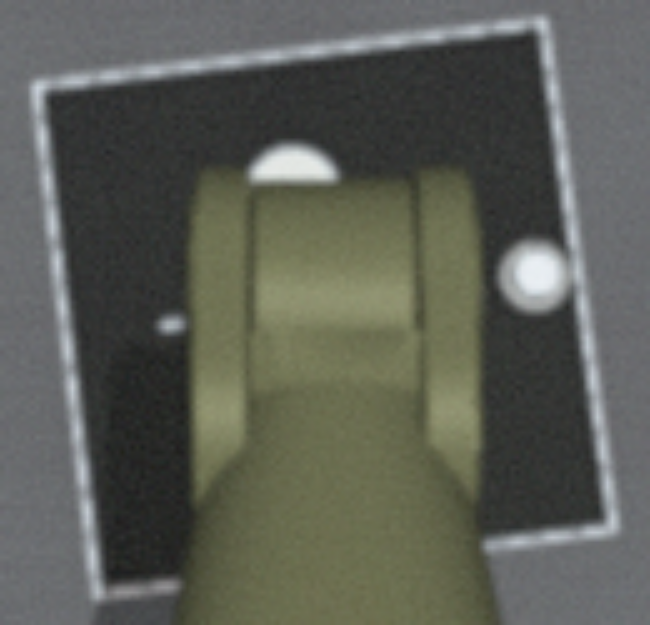

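Emit:
arm_command --increments '[-0.02,-0.04,0.02,0,0.045,-0.02,-0.04,0.02,0,0.045,-0.025,-0.04,0.02,0,0.045,-0.025,-0.04,0,0,0.045,-0.0,-0.04,0,0,0.045]'

```text
time_s: 12.45
tcp_pos: [419.5, -191.7, 178.0]
tool_rot: [0.455, -0.455, -0.541, 0.541]
ft_force: [0.9, 0.4, -0.5]
gripper_width: 0.526
```

```bash
python3 look.py 8 scene top; python3 cap.py 8
```

```text
[ 421.9 -194.7  177.8] [0.40665945 0.94870198 0.19024988]
8 [285, 201, 14, 15, 114] [292.5 207.2] [13.9  9.4] plate xy -12.2 51.5
```

View pics/top8.png

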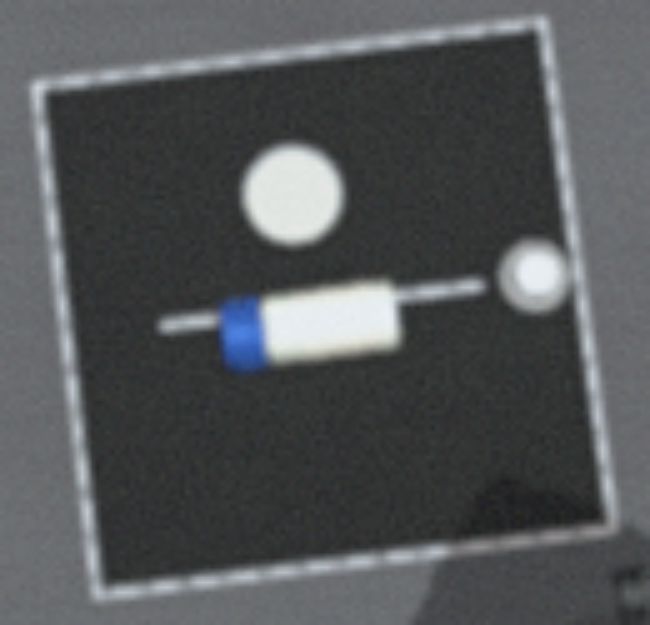

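```bash
cat > jar.py <<'E'
import sys,pickle,numpy as np,cv2
from h import *
u=np.array([np.cos(.136),np.sin(.136)]);v=np.array([-u[1],u[0]])
a=sys.argv[1:]
for n in('top','scene'):
  O={'top':np.array([581.6,8.4]),'scene':np.array([579.2,8.8])}[n]
  for k in a:
    c=pickle.load(open(n+k+'.pkl','rb'));br,bl=measure(c,n)
    hsv=cv2.cvtColor(c['img'],cv2.COLOR_RGB2HSV);bl=(hsv[...,1]>130)&(hsv[...,2]>40)&(hsv[...,0]>95)&(hsv[...,0]<130)
    m=cv2.morphologyEx((br|bl).astype(np.uint8),cv2.MORPH_CLOSE,np.ones((3,3)));m=cv2.morphologyEx(m,cv2.MORPH_OPEN,np.ones((6,6)))
    for b in blobs(m>0,200):
        if not (b[2]&bl).any(): continue
        J=edges(c,b[2],32 if n=='top' else 36);r=cv2.minAreaRect(J.astype(np.float32));w=np.linalg.svd(J-J.mean(0))[2][0];w*=np.sign(w[1]);d=np.array(r[0])-O;d2=J.mean(0)-O
        print(n,k,'center',np.round(r[0],1),np.round(r[1],1),'plate',(d@u).round(1),(d@v).round(1),'centroid',(d2@u).round(1),(d2@v).round(1),'rel yaw',(np.arctan2(-w[0],w[1])-.136).round(3))
E
python3 jar.py 0 8
```

```text
top 0 center [504.5   2.4] [ 40.8 105.5] plate -77.2 4.5 centroid -77.3 4.3 rel yaw 0.045
top 8 center [565.1  12.4] [ 41.1 104.9] plate -15.8 6.2 centroid -15.7 6.3 rel yaw 0.022
scene 0 center [509.8  10.3] [ 46.8 107. ] plate -68.6 10.9 centroid -68.9 11.2 rel yaw 0.07
scene 8 center [572.5  20. ] [ 51.3 107.5] plate -5.1 12.0 centroid -4.0 11.6 rel yaw 0.064
```

```bash
sed -i 's/np.ones((6,6))/np.ones((5,5))/; s/32 if n==.top. else 36/32/' jar.py; python3 jar.py 0 8
```

```text
top 0 center [506.8   5.2] [ 41.8 105.6] plate -74.6 7.0 centroid -74.3 7.2 rel yaw 0.056
top 8 center [568.   15.3] [ 41.1 105. ] plate -12.5 8.7 centroid -12.5 8.8 rel yaw 0.022
scene 0 center [502.2  10.1] [ 47.2 107.7] plate -76.1 11.7 centroid -76.6 11.5 rel yaw 0.06
scene 8 center [565.5  19.9] [ 51.7 108.2] plate -12.1 12.8 centroid -11.0 12.4 rel yaw 0.066
```

Emit:
arm_command --increments '[0.03,0.04,0,-0.01,0.045,0.03,0.045,0,-0.01,0.045,0.03,0.045,-0.02,0,0.045,0.03,0.045,-0.04,0,0.045,0.019,0.034,-0.04,0,0.045]'

```text
time_s: 13.05
tcp_pos: [547.5, -3.1, 94.4]
tool_rot: [-0.459, 0.46, 0.538, -0.536]
ft_force: [0.5, -0.8, 0.4]
gripper_width: 0.524
```

Emit:
arm_command --increments '[0,0,0,0,0.045]'

```text
time_s: 13.15
tcp_pos: [543.3, -1.5, 89.4]
tool_rot: [0.461, -0.456, -0.537, 0.539]
ft_force: [-1.4, -0.9, -0.2]
gripper_width: 0.526
```

Emit:
arm_command --increments '[0.008,0.008,0,0,0.045,0.008,0.008,-0.01,0,0.045,0,0,-0.01,0,0.045,0,0,0,0,0.045,0,0,0,0,0.045]'

```text
time_s: 13.65
tcp_pos: [560.1, 9.2, 75.0]
tool_rot: [0.461, -0.46, -0.536, 0.537]
ft_force: [-0.7, -0.7, 0.8]
gripper_width: 0.531
```

Emit:
arm_command --increments '[0.0005,0.004,-0.012,0,0.045,0,0,-0.01,0,0.045,0,0,-0.0025,0,0.045,0,0,0,0,0.045]'

```text
time_s: 14.05
tcp_pos: [561.0, 13.8, 50.1]
tool_rot: [0.46, -0.46, -0.537, 0.537]
ft_force: [0.0, -0.2, 0.1]
gripper_width: 0.525
```

Emit:
arm_command --increments '[0,0,-0.001,0,0.045,0,0,0,0,0.045]'

```text
time_s: 14.25
tcp_pos: [561.4, 13.8, 49.8]
tool_rot: [-0.46, 0.46, 0.537, -0.537]
ft_force: [0.1, 0.2, 3.2]
gripper_width: 0.527
```

Emit:
arm_command --increments '[0,0,-0.001,0,0.045,0.004,0.0006,0,-0.003,0.045,0.005,0.0008,0,-0.003,0.045,0.005,0.0008,0,-0.003,0.045,0.004,0.0006,0,-0.003,0.045]'

```text
time_s: 14.75
tcp_pos: [580.6, 16.7, 49.7]
tool_rot: [-0.463, 0.464, 0.535, -0.533]
ft_force: [-0.6, -1.2, 7.9]
gripper_width: 0.528
```

Emit:
arm_command --increments '[0.003,0.0005,0,0,0.045,0,0,0,0,0.045]'

```text
time_s: 14.95
tcp_pos: [583.8, 17.1, 49.7]
tool_rot: [-0.463, 0.464, 0.535, -0.533]
ft_force: [0.9, -0.2, 8.8]
gripper_width: 0.531
```

Two more mm, hold, lift straight up, then retract for a look.

Emit:
arm_command --increments '[0.002,0.0003,0,0,0.045,0,0,0,0,0.045,0,0,0.004,0,0.045,0,0,0.015,0,0.045,0,0,0.03,0,0.045]'

```text
time_s: 15.45
tcp_pos: [581.4, 17.3, 95.5]
tool_rot: [0.465, -0.462, -0.533, 0.535]
ft_force: [0.3, -0.8, 0.8]
gripper_width: 0.526
```

Emit:
arm_command --increments '[-0.03,-0.04,0.03,0,0.03,-0.04,-0.04,0.03,0,0.01,-0.04,-0.04,0.02,0,0,-0.04,-0.04,0,0,0,-0.01,-0.04,0,0,0]'

```text
time_s: 15.95
tcp_pos: [444.8, -157.0, 163.7]
tool_rot: [0.464, -0.463, -0.534, 0.534]
ft_force: [0.6, -0.2, -0.3]
gripper_width: -0.001
```

```bash
python3 look.py 9 scene top; python3 jar.py 9
```

```text
[ 446.5 -160.3  163.6] [0.03263943 0.7806533  0.12471613]
top 9 center [580.8  17.4] [ 40.5 106.2] plate 0.4 9.1 centroid 0.3 8.6 rel yaw 0.0
scene 9 center [576.2  22.2] [ 46.9 108.5] plate -1.1 13.7 centroid -1.5 14.5 rel yaw 0.031
```

View pics/top9.png

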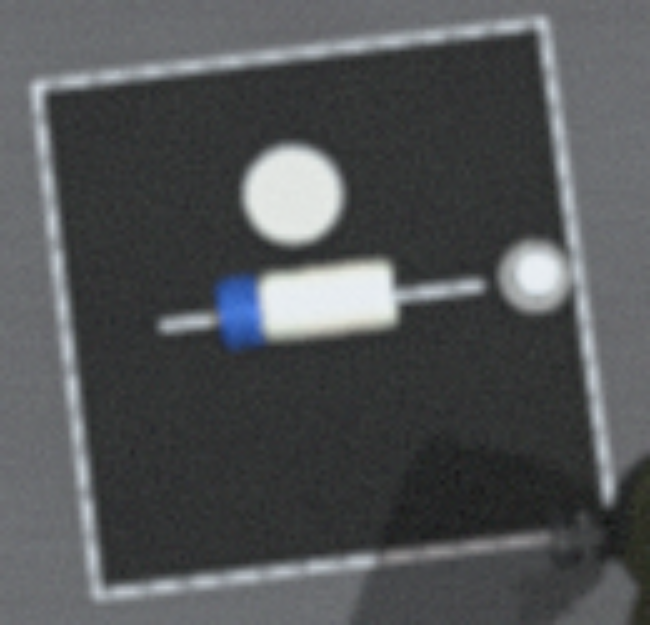

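View pics/scene9.png

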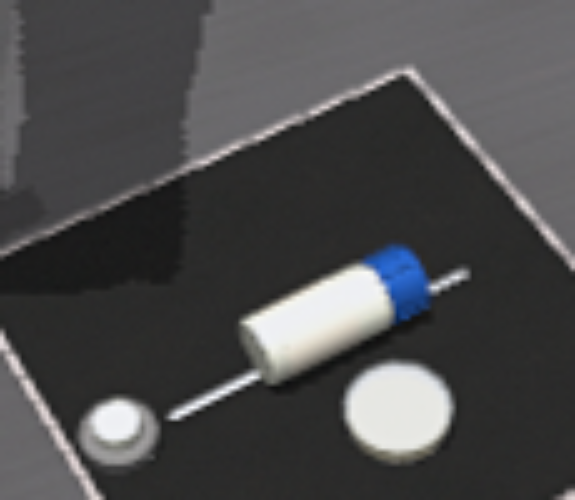

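Emit:
arm_command --increments '[0.04,0.012,0,0,0,0.04,0.012,0,0,0,0.04,0.012,-0.02,0,0,0.0315,0.0088,-0.03,0,0,0,0,-0.03,0,0]'

```text
time_s: 16.55
tcp_pos: [604.7, -110.1, 82.3]
tool_rot: [-0.462, 0.464, 0.536, -0.534]
ft_force: [0.2, -0.3, -1.3]
gripper_width: 0.003
```

Emit:
arm_command --increments '[0,0,0,0,0,0,0,0,0,0]'

```text
time_s: 16.75
tcp_pos: [598.8, -111.4, 82.8]
tool_rot: [0.464, -0.463, -0.534, 0.535]
ft_force: [0.4, -0.3, 1.0]
gripper_width: -0.003
```

Emit:
arm_command --increments '[-0.001,-0.004,-0.02,0,0,0,0,-0.02,0,0,0,0,-0.007,0,0,0,0,0,0,0,0,0,0,0,0]'

```text
time_s: 17.25
tcp_pos: [599.7, -116.2, 38.0]
tool_rot: [-0.463, 0.464, 0.534, -0.534]
ft_force: [-0.0, -0.2, -0.3]
gripper_width: -0.001
```

```bash
python3 look.py 10 scene
```

```text
[ 600.  -116.3   38.1] [ 0.04787225 -0.45768955  0.48323261]
```

View pics/scene10.png

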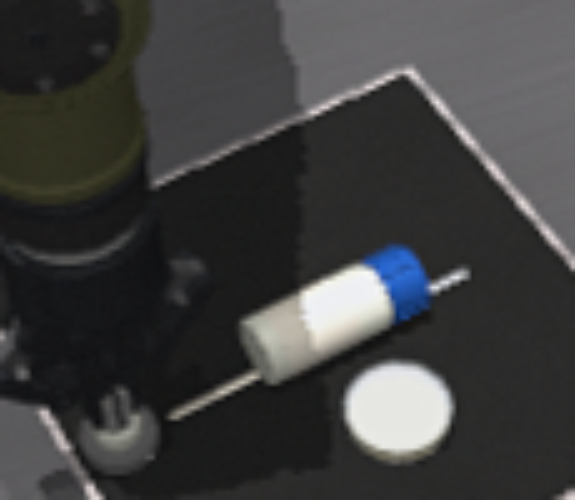

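The shut fingertips sit over the button at crop pixel (118,420), and the jar is unchanged on the line. I'll shift 2 mm back and press.

Emit:
arm_command --increments '[-0.002,0.0005,-0.006,0,0,0,0,-0.004,0,0,0,0,0,0,0]'

```text
time_s: 17.6
tcp_pos: [598.3, -115.8, 28.0]
tool_rot: [-0.463, 0.464, 0.535, -0.534]
ft_force: [-0.5, 1.0, 9.6]
gripper_width: -0.002
```

Emit:
arm_command --increments '[0,0,-0.002,0,0,0,0,-0.002,0,0,0,0,0,0,0]'

```text
time_s: 17.9
tcp_pos: [598.5, -115.8, 27.4]
tool_rot: [-0.462, 0.465, 0.535, -0.533]
ft_force: [-10.9, 2.4, 37.4]
gripper_width: -0.002
```

Emit:
arm_command --increments '[0,0,-0.001,0,0,0,0,0,0,0]'

```text
time_s: 18.1
tcp_pos: [598.5, -115.8, 27.3]
tool_rot: [-0.462, 0.465, 0.535, -0.533]
ft_force: [-14.1, 1.7, 45.4]
gripper_width: -0.001
```

The fingers are blocked at z≈27 with 45 N, likely by the housing rim. I'll back off and look.

Emit:
arm_command --increments '[0,0,0.004,0,0,0,0,0.01,0,0,0,0,0.04,0,0,-0.03,-0.03,0.03,0,0,-0.05,-0.04,0.03,0,0]'

```text
time_s: 18.6
tcp_pos: [533.7, -173.0, 127.2]
tool_rot: [-0.462, 0.464, 0.535, -0.534]
ft_force: [-0.5, -1.5, 0.5]
gripper_width: 0.002
```

Emit:
arm_command --increments '[-0.05,-0.04,0.0,0,0,-0.04,-0.03,0,0,0]'

```text
time_s: 18.8
tcp_pos: [452.7, -234.9, 126.2]
tool_rot: [-0.463, 0.464, 0.534, -0.534]
ft_force: [0.6, -0.1, -0.5]
gripper_width: -0.002
```

```bash
python3 look.py 11 scene top;python3 jar.py 11; python3 - <<'E'
import pickle,cv2,numpy as np
from h import *
for n,s in(('scene',(slice(222,262),slice(215,265))),('top',(slice(175,215),slice(297,347)))):
    c=pickle.load(open(n+'11.pkl','rb'));cv2.imwrite(f'pics/{n}11b.png',cv2.resize(c['img'][s],None,fx=12,fy=12,interpolation=cv2.INTER_CUBIC)[:,:,::-1])
c=pickle.load(open('top11.pkl','rb'));E=c['extrinsics']
vv,uu=np.mgrid[186:206,310:334];d=c['depth'][186:206,310:334]
P=np.stack([(uu-c['cx'])/c['fx']*d,(vv-c['cy'])/c['fy']*d,d],-1)
W=(P-E[:3,3])@E[:3,:3]
print(W[...,2].round(0).astype(int))
E
```

```text
[ 448.5 -236.   125.1] [-0.68740089  0.61028711 -0.12436045]
top 11 center [580.6  17.5] [ 41.6 106.3] plate 0.2 9.1 centroid 0.2 9.3 rel yaw 0.012
scene 11 center [576.2  22.2] [ 46.9 108.5] plate -1.1 13.7 centroid -1.5 14.5 rel yaw 0.03
[[  10   12   13    6   14   11   12   15   10    6   12   10   14   11
     9   12   15   12    9   10   -1   -2   -1    0]
 [  10   12   16   12   11    7   15   10   20    9    9   16   11    8
     9   15   11   11   12   14    4   -1    0    0]
 [  12   14   11   13   11   13   12   14   16   13   17   18    8   14
    13   12   13   10    9   15    0   -3    4    5]
 [  14   11    9   15   14   12    9   12   21   32   26   17   25   23
    25   20   15    6   15   12    1    0   -5   -2]
 [  15   10   14   10    9   15   11   20   27   22   25   19   26   28
    24   19   19    6   13   20    8   -2    2    0]
 [  10   10   14   19   14   11   27   22   16   26   34   35   31   31
    33   24   21 1475   17   15    8   -2   -4    4]
 [   6   12   11    8   10   15   22   25   24   37   29   31   39   34
    35   33   20   21   11   15   13  
[... 940 characters left out ...]
6   27   25   26   25
    22   26   23    9    8   14   13   12    1    0]
 [  15    9   14    9    8    9    5    9   20   23   26   20   19   21
    25   25   11    9    9    9   13   16   -3    0]
 [  16   11   18   15   13   15    8   10    9   13   18   16   21   23
    12   14    8   16   14   11    8    9    2    2]
 [  14    8   11   16   11    9   11   11   11    8   10    7   12   11
    14   11   13    7   12   11   15   14   -1    0]
 [  13   14    8    9   17   12    9   14   13   10    8   13    9   11
    12   10   13    6   14   10   18   12   -3   -3]
 [  15   10    8   15    5    6    9   11   14    5   11   22    9   14
    10   19   10   11   13   16   12   11    7   -2]]
```

View pics/scene11b.png

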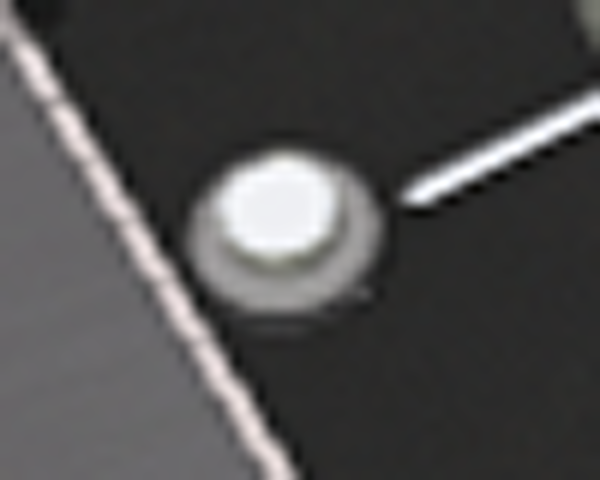

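View pics/top11b.png

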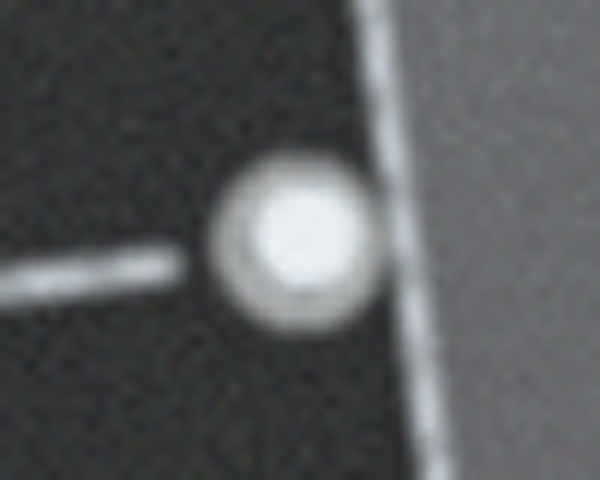

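```bash
python3 - <<'E'
import pickle,numpy as np
from h import *
for n in('top','scene'):
    c=pickle.load(open(n+'11.pkl','rb'));E=c['extrinsics']
    d=c['depth'];vv,uu=np.mgrid[:420,:560]
    P=np.stack([(uu-c['cx'])/c['fx']*d,(vv-c['cy'])/c['fy']*d,d],-1);W=(P-E[:3,3])@E[:3,:3];z=W[...,2]
    def at(x,y,zz,r):
        px=proj(c,[x,y,zz])[0];m=(np.hypot(uu-px[0],vv-px[1])<r)&(d>0);return round(float(np.median(z[m])),1),int(m.sum())
    u=np.array([np.cos(.136),np.sin(.136)]);v=np.array([-u[1],u[0]]);O=np.array([580.4,8.5])
    print(n,'btn',at(*(O-125*v),30,3.2),'dish',at(645,27.5,26.5,5),'plate',at(*(O+100*u),12,5),at(*(O-90*u),12,5),'jar',at(*(O),52,1.6),'bench',at(*(O-190*u),0,6))
    m=(np.hypot(*(W[...,:2]-(O-125*v)).transpose(2,0,1))<22);print(np.histogram(z[m],bins=range(8,44,2)))
    hi=m&(z>29);print('button centre by depth',W[hi].mean(0).round(1),'housing',W[m&(z>17)].mean(0).round(1),'nominal',(O-125*v).round(1))
E
```

```text
top btn (33.9, 33) dish (26.2, 80) plate (13.4, 79) (11.7, 79) jar (50.6, 7) bench (-0.4, 110)
(array([ 7,  5,  4,  3,  4, 11, 19, 19, 26, 12, 10, 14, 14, 13,  9,  5,  1]), array([ 8, 10, 12, 14, 16, 18, 20, 22, 24, 26, 28, 30, 32, 34, 36, 38, 40,
       42]))
button centre by depth [ 598.1 -114.7   34. ] housing [ 596.9 -114.9   27.6] nominal [ 597.3 -115.3]
scene btn (33.4, 32) dish (25.7, 78) plate (11.4, 78) (11.4, 78) jar (51.2, 8) bench (-0.7, 110)
(array([ 4,  7,  6,  8,  6, 11, 13, 40, 28,  8,  4, 16, 29, 15,  4,  0,  0]), array([ 8, 10, 12, 14, 16, 18, 20, 22, 24, 26, 28, 30, 32, 34, 36, 38, 40,
       42]))
button centre by depth [ 600.1 -115.    33.1] housing [ 602.1 -115.7   27.1] nominal [ 597.3 -115.3]
```

Depth from both cameras puts the button top at about 34 mm, not 30, and the housing rim at about 24 mm. Dish, plate and bench read correctly in the same images. So the stop at z≈27.5 was probably the button's own end stop. I'll press again in small steps to confirm from the force curve.

Emit:
arm_command --increments '[0.04,0.03,0,0,0,0.04,0.03,0,0,0,0.04,0.035,-0.02,0,0,0.03,0.026,-0.03,0,0,0,0,-0.03,0,0]'

```text
time_s: 19.4
tcp_pos: [603.6, -113.4, 47.2]
tool_rot: [-0.461, 0.463, 0.536, -0.534]
ft_force: [-0.4, -1.1, 0.2]
gripper_width: -0.004
```

Emit:
arm_command --increments '[0,0,0,0,0,0,0,0,0,0]'

```text
time_s: 19.6
tcp_pos: [597.7, -116.7, 47.3]
tool_rot: [0.464, -0.463, -0.534, 0.535]
ft_force: [0.9, 0.3, 1.4]
gripper_width: 0.001
```

Emit:
arm_command --increments '[0,0.001,-0.006,0,0,0,0,-0.005,0,0,0,0,0,0,0]'

```text
time_s: 19.9
tcp_pos: [598.7, -116.6, 37.2]
tool_rot: [-0.464, 0.464, 0.534, -0.534]
ft_force: [0.3, 0.2, -0.5]
gripper_width: 0.002
```

```bash
python3 look.py 12 scene
```

```text
[ 598.8 -116.6   37.3] [-0.21060987  0.32377423  0.51395544]
```

Emit:
arm_command --increments '[0,0,-0.002,0,0,0,0,0,0,0]'

```text
time_s: 20.15
tcp_pos: [598.9, -116.2, 35.0]
tool_rot: [-0.463, 0.464, 0.534, -0.534]
ft_force: [-0.4, -0.3, -0.4]
gripper_width: 0.001
```

Emit:
arm_command --increments '[0,0,-0.002,0,0,0,0,0,0,0]'

```text
time_s: 20.35
tcp_pos: [599.1, -116.2, 32.9]
tool_rot: [-0.463, 0.464, 0.534, -0.534]
ft_force: [-0.1, -1.1, 2.0]
gripper_width: -0.002
```

Emit:
arm_command --increments '[0,0,-0.002,0,0,0,0,0,0,0]'

```text
time_s: 20.55
tcp_pos: [599.2, -116.2, 30.9]
tool_rot: [-0.463, 0.464, 0.534, -0.534]
ft_force: [-0.5, -1.2, 3.1]
gripper_width: -0.0
```

Emit:
arm_command --increments '[0,0,-0.002,0,0,0,0,0,0,0]'

```text
time_s: 20.75
tcp_pos: [599.1, -116.2, 28.8]
tool_rot: [-0.463, 0.464, 0.534, -0.534]
ft_force: [-0.7, -0.5, 3.1]
gripper_width: -0.006
```

Emit:
arm_command --increments '[0,0,-0.001,0,0,0,0,0,0,0,0,0,0,0,0]'

```text
time_s: 21.05
tcp_pos: [599.1, -116.2, 28.1]
tool_rot: [-0.463, 0.464, 0.534, -0.534]
ft_force: [-0.2, -1.0, 4.7]
gripper_width: -0.002
```

```bash
python3 look.py 13 scene; python3 - <<'E'
import cv2,pickle
c=[pickle.load(open(f'scene{k}.pkl','rb'))['img'][215:265,212:268] for k in(12,13)]
cv2.imwrite('pics/press.png',cv2.resize(cv2.hconcat(c),None,fx=7,fy=7,interpolation=cv2.INTER_CUBIC)[:,:,::-1])
E
```

```text
[ 599.1 -116.2   28. ] [ 0.25287347 -0.67936882  4.37688137]
```

View pics/press.png

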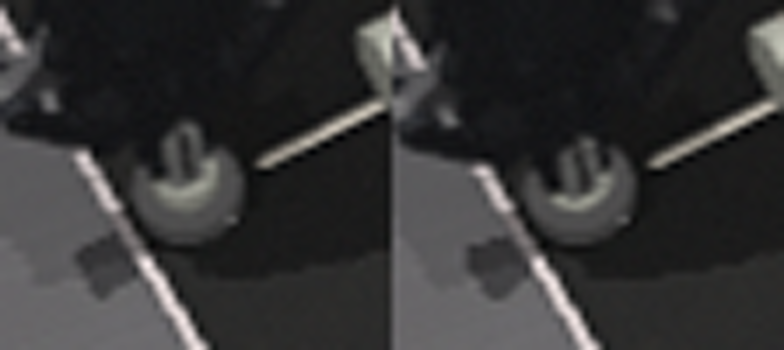

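The spring force starts at z≈34 and reaches about 4 N at 28, followed by the hard stop, so the button travels its full 6 mm. I'll press slightly further, hold, then let go and retract.

Emit:
arm_command --increments '[0,0,-0.001,0,0,0,0,0,0,0,0,0,0,0,0]'

```text
time_s: 21.4
tcp_pos: [599.2, -116.2, 27.9]
tool_rot: [-0.463, 0.464, 0.534, -0.534]
ft_force: [-2.4, -0.9, 12.2]
gripper_width: -0.003
```

Emit:
arm_command --increments '[0,0,0.005,0,0,0,0,0.015,0,0,0,0,0.04,0,0,-0.03,-0.03,0.03,0,0,-0.05,-0.04,0.03,0,0]'

```text
time_s: 21.9
tcp_pos: [535.5, -173.3, 138.3]
tool_rot: [-0.462, 0.463, 0.535, -0.534]
ft_force: [0.4, -0.9, -0.3]
gripper_width: -0.001
```

Emit:
arm_command --increments '[-0.05,-0.04,0.0,0,0,-0.04,-0.03,0,0,0,0,0,0,0,0,0,0,0,0,0]'

```text
time_s: 22.3
tcp_pos: [454.5, -234.8, 136.6]
tool_rot: [-0.464, 0.464, 0.534, -0.533]
ft_force: [0.5, -0.1, 0.2]
gripper_width: 0.001
```

```bash
python3 look.py 14 scene top;python3 jar.py 14; python3 - <<'E'
import pickle,numpy as np,cv2
from h import *
for k in('0','14'):
    c=pickle.load(open(f'top{k}.pkl','rb'));E=c['extrinsics'];d=c['depth'];vv,uu=np.mgrid[:420,:560]
    px=proj(c,[597.3,-115.3,30])[0];m=(np.hypot(uu-px[0],vv-px[1])<3.2)&(d>0)
    P=np.stack([(uu-c['cx'])/c['fx']*d,(vv-c['cy'])/c['fy']*d,d],-1)[m];print('button z',np.median(((P-E[:3,3])@E[:3,:3])[:,2]).round(1))
    br,_=measure(c,'top');print([ray(c,b[1],26)[0].round(1) for b in blobs(br,250) if abs(b[0][2]-b[0][3])<3 and b[0][2]<30])
E
```

```text
[ 456.1 -234.   136.7] [ 0.11788786  0.26347737 -0.35678357]
top 14 center [579.9  17.4] [ 42.4 106.3] plate -0.4 9.1 centroid 0.1 9.4 rel yaw 0.018
scene 14 center [576.2  22.2] [ 46.9 108.5] plate -1.1 13.7 centroid -1.5 14.5 rel yaw 0.031
button z 33.6
[array([644.7,  26.3,  26. ])]
button z 34.2
[array([644.7,  26.3,  26. ])]
```

View pics/top14.png

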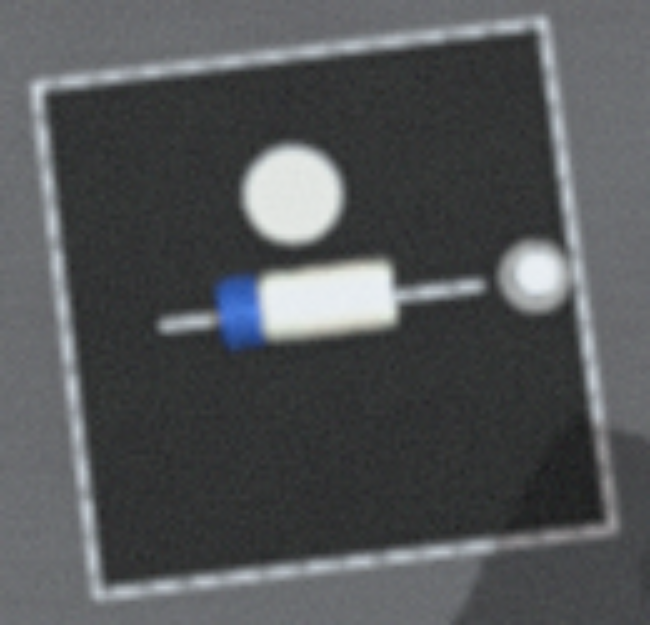

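The jar lies on the line, the button is back up at z≈34, and the dish hasn't moved. Handing in.

```bash
python3 -c "
from rig import ctrl
print(ctrl.sign_off())"
```

```text
the job is handed in; nothing more can be done
None
```

The jar now lies along the white line, the button has been pressed fully down and released, and the job was handed in at about 22 s. Sign-off gives no verdict.

- **Rolling:** I rolled the jar about 75 mm in five short strokes, with the slightly open fingertips pressing on its top at about 5–10 N. The top moved about twice as far as the jar, as it should when rolling rather than sliding.
- **Button:** I pressed it twice. The first press ended on a hard stop and reached 45 N at the wrist, more than needed. On the second, slower press the spring force started at z≈34 mm, rose to about 4 N at 28 mm, and then hit the stop. That is the full 6 mm of travel.

**Last checks:**

| Item | Reading |
|---|---|
| Jar distance from the line | −0.4 mm (top camera), −1.1 mm (scene camera) |
| Jar distance from the line's middle, along the line | 9 to 14 mm |
| Jar angle to the line | 0.02 to 0.03 rad |
| Button top | 34.2 mm, against 33.6 mm at the start (back up) |
| Dish | same position as at the start |
| Gripper | clear of everything |

**Disagreements:** Both the depth images and the force put the button's top at about 34 mm, not the stated 30 mm. The two cameras also differ by about 4.5 mm on the jar's position along the line, which is still inside the 30 mm limit. I did not re-measure the bottle and rack; the arm stayed well away from both.

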